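Unlock the sharps bin and hold its flap open by the lever

TASK

The steel flap of the yellow sharps bin is locked by the red slide, whose prop stands under the bin's lever. With the fingertips, push the red slide across by its upright tab until its prop is well clear of the lever, then press the blue pad at the long end of the lever gently all the way down so that the flap swings open, and finish while still holding it down. Nothing is gripped or lifted: do not pry or touch the flap itself, and leave the other things on the counter where they stand.

Things in the scene. Friction and masses are not known exactly. Their poses are not given: they have to be found in the camera images.
- bin: Yellow sharps bin (175 x 190 mm, 144 mm high) and lever on a grey base plate, fixed to the counter. Origin: on the counter straight below the lever's pivot. Its x axis points from the lever's long end to the bin, y to the left looking along x, z up. The bin lies from x = 85 to 260 mm. Under the lever a cross rail (top at z 134 mm) runs along y at x = -50 mm.
- lever_pivot (a point): The lever's pivot, at (0, 0, 171 mm) in the frame of the bin, between two steel cheeks 48 mm wide over all and 185 mm high.
- lever (a joint): Lever angle (rad): 0 at rest, its long steel arm (24 mm wide, 10 mm thick, along -x of the bin) sloping up 0.40 rad to the blue pad; grows as the pad is pressed, to fully down at 0.70 to 0.80, where a rubber buffer under the arm stops it softly. The slide's prop stops it at 0.05 to 0.1 while locked. Pressing takes 3 to 8 N, 8 to 20 N on the buffer; let go, the lever rises and the flap falls shut.
- lever_pad (a point): Centre of the top face of the blue pad (50 mm along the arm, 46 mm wide, 8 mm thick) at the lever's long end: 165 mm along the arm from the pivot and 13 mm above the arm's centre line. At rest at about (-147, 0, 247 mm) in the frame of the bin, fully down (0.75) at about (-159, 0, 127 mm); it moves on an arc about the pivot.
- flap (a joint): Angle of the heavy steel flap (92 x 150 mm, about 0.85 kg) in the top of the bin about its hinge on the far side (rad): 0 shut and level, about 0.5 when the lever is fully down. The roller at the lever's short end pushes up under the flap's front tongue.
- flap_edge (a point): Middle of the front edge of the flap's tongue (50 mm wide, 6 mm thick), at (40, 0, 148 mm) in the frame of the bin when shut. Not to be touched.
- slide (a joint): Position of the red locking slide (m): starts at 0 to 0.006, its prop (18 x 16 mm in x and y, top at z 181 mm) under the lever; grows as it is pushed along +y of the bin, to 0.055 at its stop. The prop is just out from under the lever at 0.020, well clear from 0.025. It slides stiffly (about 2 N) and stays where it is left.
- slide_tab (a point): Middle of the outer (-y) face of the slide's upright red tab: the face to push along +y of the bin. The tab is 34 mm wide along x, 8 mm thick, its foot at z 134 mm, its top at z 188 mm; this point is at z 168 mm and, when the slide reads 0, at (-50, -99 mm) in the frame of the bin.
- vial: Loose amber vial, 26 mm across, 55 mm high; origin under its centre. Leave alone.
- cup: Loose small white medicine cup, 44 mm across, 35 mm high; origin under its centre. Leave alone.
- saline: Loose clear bottle with a blue cap, 54 mm across, 130 mm high; origin under its centre. Leave alone.
- tape: Loose grey roll of tape lying flat, 70 mm across, 25 mm high; origin under its centre. Leave alone.
- dispenser: Loose white pump dispenser, 70 x 50 mm, 183 mm high; origin under its centre. Leave alone.
- carton: Loose white carton, 50 x 90 mm, 35 mm high; origin under its centre. Leave alone.

How it is judged:
On the way, in this order (a step that is already met when the one before it is completed fails the run):
1. the red slide is pushed clear of the lever while the lever is still up (value of joint slide above 0.024 m and value of joint lever below 0.15 rad), for 0.2 s.
2. the lever is pressed down by the fingers and the flap is open (value of joint lever above 0.62 rad and value of joint flap above 0.38 rad and contact force between the fingers and lever above 0.8 N), for 0.3 s.
At the end, for the whole second after the job is handed in: The slide stands clear of the lever (beyond 0.024 m), the fingers hold the lever down (beyond 0.62 rad, pressing with more than 0.8 N) and the flap rests open on the lever's roller (0.38 to 0.70 rad), still, through the last second (all of step 2 and value of joint slide above 0.024 m and value of joint flap below 0.7 rad and velocity of joint flap between -0.2 and 0.2 rad/s); the arm keeps its last pose, push and grip.
It fails at once if the flap is touched or pried by the robot (contact force between any of the fingers, the arm and flap above 1 N).
It fails at once if the flap is flung open (faster than 2.5 rad/s) (velocity of joint flap above 2.5 rad/s).
It fails at once if the slide is pinched or forced (over 45 N) (contact force between the fingers and slide above 45 N).
It fails at once if the lever is pinched or forced (over 45 N) (contact force between the fingers and lever above 45 N).
It fails at once if another thing on the counter is moved more than 25 mm, lifted or knocked over (distance of any of vial, cup, saline, tape, dispenser, carton from where it was at the start of the episode above 0.025 m or angle between any of vial, cup, saline, tape, dispenser, carton's own z axis and vertical above 0.3 rad).
It also fails if it takes over 38 s, if anything falls off the work surface, if the arm or the gripper's body presses on something with over 40 N, if the wrist force passes 120 N, or if a joint passes its speed limit or range.

ROBOT

A 6-joint arm with a two-finger parallel gripper is mounted at the origin on the work surface. World frame = base frame: x ahead of the robot, y to its left, z up, the work surface at z = 0. Lengths are in m, angles in rad, forces in N, time in s.
With the tool pointing down it reaches from about 0.425 to 0.95 m from the base axis. Payload 14.7 kg.
Tool frame: the origin (TCP) lies midway between the tips of the shut fingers; the grasp point (between the pads) lies 19 mm behind it (robot.pinch_z is the distance from the TCP to the grasp point, in m); x points along the fingers, y is the direction in which the jaws open and shut, and the axes are right-handed (so a half turn about x gives the same grasp; the last joint's range is limited). The gripper opens to 85 mm and grips with 20 to 120 N. Pads are 22 mm wide; open, the fingers measure 114 mm over their backs; the gripper's body (76 mm by 85 mm) begins 54 mm behind the grasp point. The pads swing forward as they close: fully open they stand 13 mm farther back than shut.
Start: joints at [-1.324, 0.48, 1.596, -0, 1.065, -0.047], TCP at [0.188, -0.622, 0.231] pointing down, gripper open.
Joint ranges: [-2.75, 2.75], [-0.82, 2.05], [0.23, 2.67], [-1.56, 4.7], [0.09, 2.69], [-2.92, 2.92]. Speed limits (rad/s): [1.89, 1.89, 2.39, 3.01, 3.01, 3.01].

INTERFACE

Orientations are given as [roll, pitch, yaw] about the fixed x, y, z axes, in that order (R = Rz(yaw) Ry(pitch) Rx(roll)).
In Python, from workcell import robot gives the robot as it stands.
- The arm moves only by the tool drive_tool, never from a script. Its argument "targets" is a list of rows, each an object with "travel": the shift along the world's x, y, z in m, a list of three; "rotation": the turn, a rotation vector about the world's x, y, z in rad, a list of three. A call has 1 to 10 rows; each row shifts and turns the pose as measured when the row begins; what a row does not reach is not made up. A row lasts 1/8 s, in which the tool goes at most 62.5 mm and 10.7 degrees, less where a joint would pass 70% of its speed; a pose out of reach is approached as far as the arm can. A call with a gripper value outside its range is refused whole. "fingers" is the opening, from 0 (shut) to 1 (fully open), set as the call begins (left out, the last holds). The fingers move at their own pace and stop on an object; "squeeze" is the grip in N (left out, the last holds). Time passes only in rows, so rows that do not move let the fingers close. It gives the time, the measured TCP pose, the force and the opening at its end, in the units of the state.
- robot.get_obs(): the state, without advancing time (a new reading comes with each control period).
- robot.grab_frame(name): name is "scene" or "top"; returns a dict with "image" (400x640x3 uint8, red, green, blue), "K" (3x3 intrinsics, pixels), "camera_from_world" (4x4, takes a point from world to camera coordinates). Camera axes: x right, y up, looking along -z (the intrinsics and any distortion apply to the point x, -y, -z); pixel columns grow to the right and rows downward; lengths in m; the calibration is good to about 2 mm. A picture is of the moment at which its call begins. There is no depth.
- robot.hand_in(): hands the job in, once; it reports no verdict.
The state is a dict: "time_s": time; "q": joint angles; "dq": joint speeds; "tau": joint torques, N m; "ee_pos": TCP position; "tool_rot": TCP orientation; "ft_force": force on the tool from outside, world axes, zero at the start; "wrist_torque": the same for the moment, N m; "finger_gap": finger opening in m.
Only numpy, scipy, OpenCV 4.12 (cv2) and the standard library are available. Lean on these libraries where they do the work, as an engineer would, in place of code of your own. Each camera call takes 0.05 s, during which the arm holds its last target. There are 200 camera calls.

## Working session

There is one attempt and no reset: what is moved stays moved. The work goes in short steps, Python scripts to look and compute and a tool call to move; the robot and the scene stay as the last step left them, time stands still between calls to the robot, and variables do not carry over. Pictures are saved under pics/ and viewed, about 8 in all and at most 12, crops included, and the job is handed in when it is done.

Besides the shell and the picture viewer there is one more tool, called after "Call:" by a JSON object that holds its "name" and its "arguments", one argument or row to a line. drive_tool: Moves the arm, as the interface text tells. Its arguments: {"type":"object","properties":{"targets":{"type":"array"},"fingers":{"type":"number"},"squeeze":{"type":"number"}},"required":["targets"]}

```bash
mkdir -p pics; cat > h.py <<'E'
import numpy as np, cv2
from workcell import robot
def grab(n):
    f=robot.grab_frame(n); return f["image"],np.array(f["K"]),np.array(f["camera_from_world"])
def ray(px,K,T):
    d=np.linalg.inv(K)@[px[0],px[1],1]; d=np.array([d[0],-d[1],-d[2]])
    R=T[:3,:3]; return -R.T@T[:3,3], R.T@d
def onz(px,K,T,z):
    c,d=ray(px,K,T); return c+d*(z-c[2])/d[2]
def proj(p,K,T):
    q=T[:3,:3]@p+T[:3,3]; u=K@[q[0],-q[1],-q[2]]; return u[:2]/u[2]
def blobs(im,lo,hi,amin=30):
    h=cv2.cvtColor(im,cv2.COLOR_RGB2HSV); m=cv2.inRange(h,np.array(lo),np.array(hi))
    n,l,s,c=cv2.connectedComponentsWithStats(m)
    return [(s[i].tolist(),c[i].round(1).tolist()) for i in range(1,n) if s[i][4]>amin]
E
python3 - <<'E'
from h import *
for n in("top","scene"):
    im,K,T=grab(n); cv2.imwrite(f"pics/{n}1.png",im[:,:,::-1]); np.savez(f"{n}1.npz",im=im,K=K,T=T)
    print(n,K.round(1).tolist(),(-T[:3,:3].T@T[:3,3]).round(3))
    for k,lo,hi in(("red",(0,150,80),(6,255,255)),("yel",(20,120,100),(35,255,255)),("blue",(95,120,60),(125,255,255))): print(k,blobs(im,lo,hi))
E
```

```text
top [[411.0, 0.0, 322.9], [0.0, 411.0, 189.2], [0.0, 0.0, 1.0]] [0.484 0.087 0.975]
red [([419, 130, 7, 13, 70], [422.0, 135.9]), ([398, 132, 7, 13, 70], [400.9, 138.0]), ([377, 134, 7, 13, 68], [379.7, 140.0]), ([27, 187, 37, 152, 3632], [44.8, 262.9]), ([459, 207, 7, 17, 65], [461.9, 215.1]), ([424, 211, 31, 16, 331], [439.3, 218.8]), ([404, 217, 9, 12, 54], [408.3, 222.6])]
yel [([73, 0, 86, 40, 440], [120.9, 16.6]), ([401, 0, 84, 39, 1369], [443.5, 16.7]), ([507, 0, 83, 42, 515], [539.2, 20.4]), ([550, 0, 26, 29, 131], [563.4, 12.2]), ([344, 75, 106, 99, 4960], [393.4, 110.7])]
blue [([313, 150, 11, 11, 100], [318.4, 155.0]), ([65, 191, 19, 139, 758], [74.2, 263.2]), ([419, 259, 30, 29, 661], [433.3, 272.8]), ([0, 332, 37, 12, 178], [18.0, 337.5])]
scene [[401.4, 0.0, 318.7], [0.0, 401.4, 197.1], [0.0, 0.0, 1.0]] [1.169 0.26  0.724]
red [([210, 167, 17, 9, 108], [217.8, 171.4]), ([566, 188, 74, 115, 2640], [605.5, 246.2]), ([191, 219, 10, 10, 58], [195.2, 223.4]), ([212, 222, 10, 10, 58], [216.7, 226.5]), ([234, 225, 10, 11, 62], [238.6, 229.8])]
yel [([136, 209, 137, 105, 5131], [202.7, 263.2]), ([0, 268, 5, 30, 87], [1.9, 281.7]), ([0, 293, 123, 107, 1066], [81.2, 344.1])]
blue [([244, 103, 22, 19, 314], [254.5, 111.9]), ([553, 206, 53, 111, 457], [579.7, 263.6]), ([301, 238, 11, 12, 105], [306.0, 243.1])]
```

View pics/top1.png

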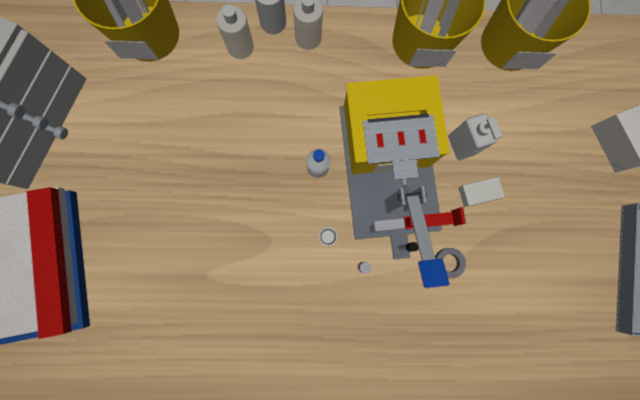

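View pics/scene1.png

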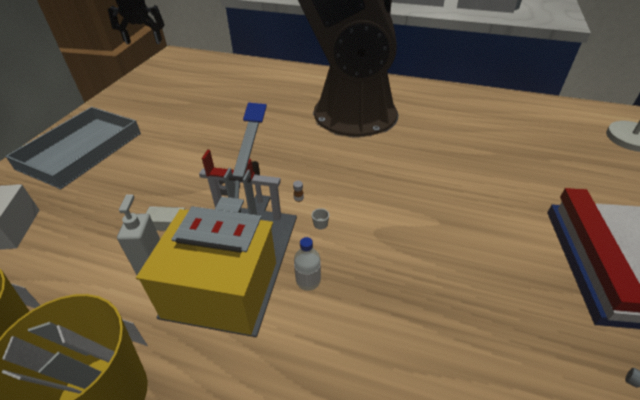

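The top view shows the bin up (world +x), with the tab at (461,215), the pad at (433,273), and the tape just right of and below the pad. In the scene view the pad is at (254,112) and the tab at (208,160).

```bash
cat >> h.py <<'E'
def tri(a,b):
    c1,d1=ray(a[0],*a[1]);c2,d2=ray(b[0],*b[1]);d1/=np.linalg.norm(d1);d2/=np.linalg.norm(d2)
    s=np.linalg.lstsq(np.c_[d1,-d2],c2-c1,rcond=None)[0]; p,q=c1+s[0]*d1,c2+s[1]*d2
    return (p+q)/2,np.linalg.norm(p-q)
E
python3 - <<'E'
from h import *
from scipy.optimize import least_squares
t=np.load("top1.npz");s=np.load("scene1.npz");A=(t["K"],t["T"]);B=(s["K"],s["T"])
P={}
for n,a,b in(("pad",(433.3,272.8),(254.5,111.9)),("m1",(422,135.9),(195.2,223.4)),("m2",(400.9,138),(216.7,226.5)),("m3",(379.7,140),(238.6,229.8))):
    p,e=tri((a,A),(b,B)); P[n]=p; print(n,p.round(4),round(e,4))
d=P["m3"]-P["m1"]; d[2]=0;yaw1=np.arctan2(-d[0],d[1]); v=P["m2"]-P["pad"]; yaw2=np.arctan2(v[1],v[0]); print("yaw",yaw1,yaw2)
o=lambda y:P["pad"][:2]+0.147*np.array([np.cos(y),np.sin(y)])
yaw=(yaw1+yaw2)/2
for y in(yaw1,yaw2): print(o(y).round(4))
O=o(yaw);c,sn=np.cos(yaw),np.sin(yaw)
W=lambda x,y,z:np.array([O[0]+c*x-sn*y,O[1]+sn*x+c*y,z])
for n,p in(("tabtop",(-50,-95,188)),("tabL",(-67,-99,188)),("tabR",(-33,-99,188)),("binNE",(260,-95,144)),("binNW",(260,95,144)),("binSW",(85,95,144)),("padc",(-147,0,247)),("flapedge",(40,0,148))):
    w=W(*np.array(p)/1000); print(n,w.round(3),proj(w,*A).round(1),proj(w,*B).round(1))
for n,px,z in(("tape",(450,263),.025),("carton",(482,191),.035),("vial",(364,267),.055),("cup",(328,237),.035),("disp",(485,127),.15)):
    w=onz(px,*A,z); r=w[:2]-O; print(n,w.round(3),"bin",(c*r[0]+sn*r[1]).round(3),(-sn*r[0]+c*r[1]).round(3))
im=cv2.resize(t["im"][120:300,340:500],None,fx=4,fy=4,interpolation=cv2.INTER_CUBIC)
im=cv2.resize(t["im"][180:300,350:500],None,fx=5,fy=5,interpolation=cv2.INTER_CUBIC)
cv2.imwrite("pics/c1.png",im[:,:,::-1])
E
```

```text
pad [ 0.455  -0.1318  0.2428] 0.0002
m1 [ 0.7324 -0.1444  0.1507] 0.0005
m2 [ 0.727  -0.0999  0.1504] 0.0006
m3 [ 0.7218 -0.0554  0.15  ] 0.0005
yaw 0.11804029197900506 0.11675546570922943
[ 0.601  -0.1145]
[ 0.601  -0.1147]
tabtop [ 0.562 -0.215  0.188] [465.6 215.6] [203.5 152.1]
tabL [ 0.546 -0.221  0.188] [469.  224.1] [204.8 147.5]
tabR [ 0.58  -0.217  0.188] [466.2 206.8] [198.7 156.5]
binNE [ 0.87  -0.179  0.144] [435.2  75.4] [138.2 276.6]
binNW [0.848 0.01  0.144] [348.3  83. ] [241.  293.9]
binSW [ 0.674 -0.01   0.144] [357.9 162.5] [270.2 220. ]
padc [ 0.455 -0.132  0.247] [434.1 272.9] [254.3 110.3]
flapedge [ 0.641 -0.11   0.148] [406.4 178.9] [232.7 197.5]
tape [ 0.469 -0.236  0.025] bin -0.145 -0.105
carton [ 0.636 -0.315  0.035] bin 0.012 -0.203
vial [ 0.459 -0.034  0.055] bin -0.132 0.097
cup [0.524 0.046 0.035] bin -0.057 0.168
disp [ 0.755 -0.279  0.15 ] bin 0.133 -0.181
```

View pics/c1.png

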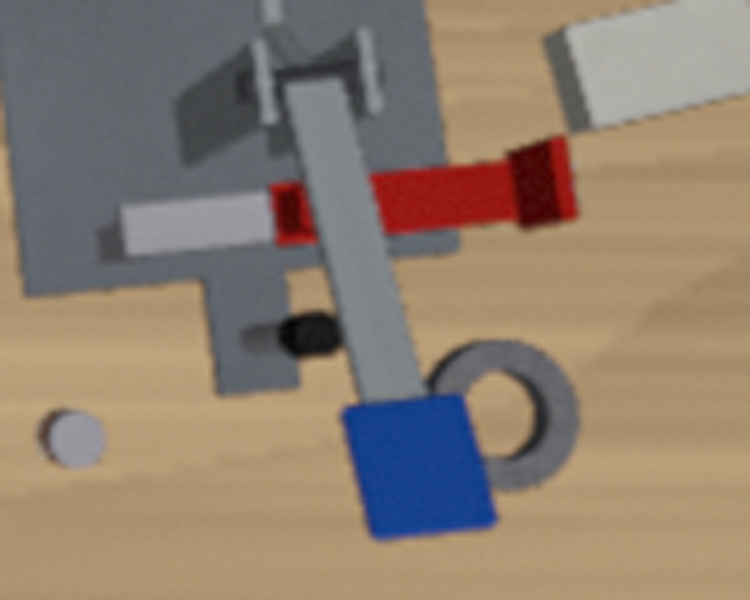

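Call:
{"name": "drive_tool", "arguments": {
  "targets": [
    {"travel": [0.04, 0.04, 0], "rotation": [0, 0, 0]},
    {"travel": [0.04, 0.04, 0], "rotation": [0, 0, 0]},
    {"travel": [0.04, 0.04, 0], "rotation": [0, 0, 0]},
    {"travel": [0.04, 0.04, 0], "rotation": [0, 0, 0]},
    {"travel": [0.04, 0.04, 0], "rotation": [0, 0, 0]}
  ],
  "fingers": 0,
  "squeeze": 20
}}

```text
time_s: 0.72
ee_pos: [0.3898, -0.4178, 0.2289]
tool_rot: [-1.322, 1.568, 2.107]
ft_force: [0.6, -0.1, 0.0]
finger_gap: -0.0004
```

```bash
python3 -c "
from workcell import robot;o=robot.get_obs()
print({k:o[k] for k in('time_s','q','ee_pos','tool_rot','ft_force','finger_gap')})"
```

```text
{'time_s': 0.725, 'q': array([-8.73361958e-01,  3.74489139e-01,  1.78049486e+00,  4.74558276e-04,
        9.89044203e-01,  4.09811237e-01]), 'ee_pos': array([ 0.38983415, -0.41783761,  0.22893388]), 'tool_rot': array([-1.32210634,  1.56832877,  2.1068482 ]), 'ft_force': array([ 0.64298007, -0.14809473,  0.02057472]), 'finger_gap': -0.0004086925973225284}
```

Call:
{"name": "drive_tool", "arguments": {
  "targets": [
    {"travel": [0.045, 0.036, 0], "rotation": [0, 0, -0.08]},
    {"travel": [0.045, 0.036, 0], "rotation": [0, 0, -0.09]},
    {"travel": [0.045, 0.036, 0], "rotation": [0, 0, 0]},
    {"travel": [0.045, 0.036, 0], "rotation": [0, 0, 0]},
    {"travel": [0, 0, -0.035], "rotation": [0, 0, 0]},
    {"travel": [0, 0, -0.035], "rotation": [0, 0, 0]},
    {"travel": [0, 0, 0], "rotation": [0, 0, 0]}
  ]
}}

```text
time_s: 1.6
ee_pos: [0.5777, -0.2634, 0.1563]
tool_rot: [-1.296, 1.567, 1.963]
ft_force: [-0.2, 0.2, 1.3]
finger_gap: 0.0
```

```bash
python3 - <<'E'
from h import *
print(robot.get_obs()["ee_pos"],robot.get_obs()["tool_rot"])
a=grab("top")[0][170:300,360:560];b=grab("scene")[0][80:210,140:340]
im=np.vstack([cv2.resize(x,None,fx=2.2,fy=2.2,interpolation=cv2.INTER_CUBIC) for x in(a,b)])
cv2.imwrite("pics/c2.png",im[:,:,::-1])
E
```

```text
[ 0.57774973 -0.26344538  0.156293  ] [-1.29597616  1.56737718  1.96290191]
```

View pics/c2.png

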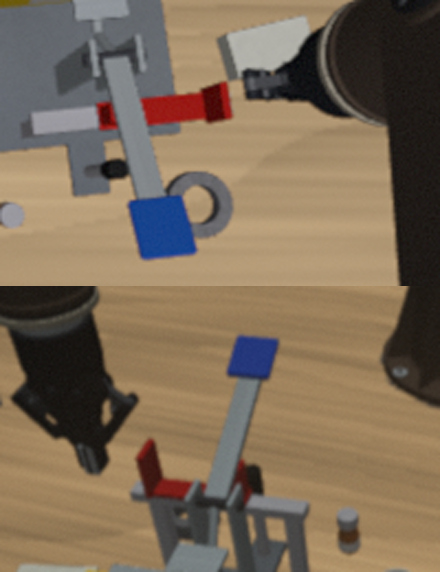

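The shut fingers stand beside the tab at the right height, about 7 mm too far toward the bin. I'll correct that while approaching.

Call:
{"name": "drive_tool", "arguments": {
  "targets": [
    {"travel": [-0.005, 0.01, 0], "rotation": [0, 0, 0]},
    {"travel": [-0.004, 0.01, 0], "rotation": [0, 0, 0]},
    {"travel": [-0.001, 0.008, 0], "rotation": [0, 0, 0]},
    {"travel": [-0.001, 0.008, 0], "rotation": [0, 0, 0]},
    {"travel": [-0.001, 0.008, 0], "rotation": [0, 0, 0]}
  ]
}}

```text
time_s: 2.33
ee_pos: [0.5675, -0.2193, 0.1633]
tool_rot: [2.828, 1.563, -0.198]
ft_force: [0.5, -2.4, -1.7]
finger_gap: 0.0001
```

Call:
{"name": "drive_tool", "arguments": {
  "targets": [
    {"travel": [-0.001, 0.008, -0.002], "rotation": [0, 0, 0]},
    {"travel": [-0.001, 0.008, -0.001], "rotation": [0, 0, 0]},
    {"travel": [-0.001, 0.008, -0.001], "rotation": [0, 0, 0]}
  ]
}}

```text
time_s: 2.7
ee_pos: [0.5648, -0.194, 0.1594]
tool_rot: [2.774, 1.562, -0.252]
ft_force: [0.7, -1.9, 2.0]
finger_gap: -0.0004
```

```bash
python3 - <<'E'
from h import *
o=robot.get_obs();print(o["ee_pos"],o["tool_rot"],o["ft_force"])
a=grab("top")[0][170:300,360:560];b=grab("scene")[0][80:210,140:340]
im=np.vstack([cv2.resize(x,None,fx=2.2,fy=2.2,interpolation=cv2.INTER_CUBIC) for x in(a,b)])
cv2.imwrite("pics/c3.png",im[:,:,::-1])
E
```

```text
[ 0.56483201 -0.19397128  0.15940917] [ 2.77376499  1.56181226 -0.25236162] [ 0.70540553 -1.87116202  2.02018853]
```

View pics/c3.png

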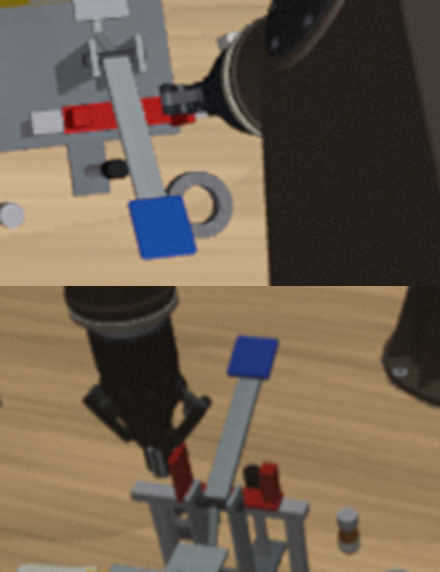

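The prop is now about 32 mm to the left, well clear of the lever, and the lever is still up. I'll back off, rise, and go over the pad.

Call:
{"name": "drive_tool", "arguments": {
  "targets": [
    {"travel": [0.002, -0.02, 0], "rotation": [0, 0, 0]},
    {"travel": [0.002, -0.02, 0], "rotation": [0, 0, 0]},
    {"travel": [0, 0, 0.05], "rotation": [0, 0, 0]},
    {"travel": [0, 0, 0.05], "rotation": [0, 0, 0]},
    {"travel": [0, 0, 0.05], "rotation": [0, 0, 0]},
    {"travel": [0, 0, 0], "rotation": [0, 0, 0]}
  ]
}}

```text
time_s: 3.55
ee_pos: [0.5677, -0.242, 0.3128]
tool_rot: [2.838, 1.565, -0.191]
ft_force: [-0.7, -0.1, -0.0]
finger_gap: -0.0004
```

Call:
{"name": "drive_tool", "arguments": {
  "targets": [
    {"travel": [-0.03, 0.028, 0], "rotation": [0, 0, 0]},
    {"travel": [-0.03, 0.028, 0], "rotation": [0, 0, 0]},
    {"travel": [-0.03, 0.028, 0], "rotation": [0, 0, 0]},
    {"travel": [-0.02, 0.02, 0], "rotation": [0, 0, 0]},
    {"travel": [0, 0, 0], "rotation": [0, 0, 0]}
  ]
}}

```text
time_s: 4.18
ee_pos: [0.4538, -0.141, 0.3099]
tool_rot: [2.927, 1.567, -0.107]
ft_force: [0.4, -0.6, 0.0]
finger_gap: 0.0001
```

Call:
{"name": "drive_tool", "arguments": {
  "targets": [
    {"travel": [-0.002, 0.008, -0.02], "rotation": [0, 0, 0]},
    {"travel": [0, 0, -0.02], "rotation": [0, 0, 0]},
    {"travel": [0, 0, 0], "rotation": [0, 0, 0]}
  ]
}}

```text
time_s: 4.55
ee_pos: [0.4533, -0.136, 0.2684]
tool_rot: [2.803, 1.567, -0.234]
ft_force: [-0.7, -0.3, 1.0]
finger_gap: -0.0002
```

```bash
python3 - <<'E'
from h import *
o=robot.get_obs();print(o["ee_pos"],o["tool_rot"],o["ft_force"])
a=grab("top")[0][170:300,360:560];b=grab("scene")[0][60:190,140:340]
im=np.vstack([cv2.resize(x,None,fx=2.2,fy=2.2,interpolation=cv2.INTER_CUBIC) for x in(a,b)])
cv2.imwrite("pics/c4.png",im[:,:,::-1])
E
```

```text
[ 0.45334972 -0.1360228   0.26836241] [ 2.8025482   1.56669563 -0.23405466] [-0.65050936 -0.29294713  1.0331917 ]
```

View pics/c4.png

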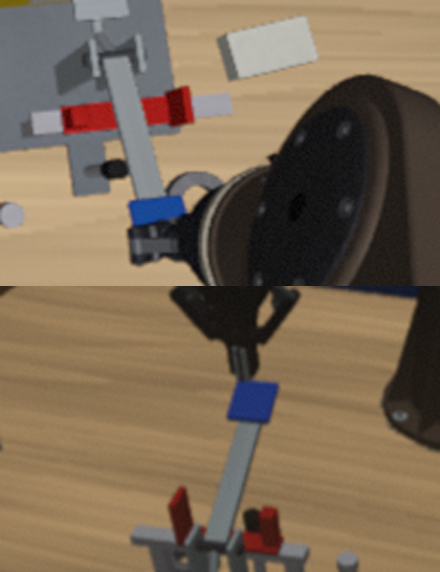

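The slide is clear and stays put, and the tip hovers over the pad. Pressing now.

Call:
{"name": "drive_tool", "arguments": {
  "targets": [
    {"travel": [0, 0.002, -0.01], "rotation": [0, 0, 0]},
    {"travel": [0, 0.001, -0.008], "rotation": [0, 0, 0]},
    {"travel": [0, 0, -0.008], "rotation": [0, 0, 0]},
    {"travel": [0, 0, -0.008], "rotation": [0, 0, 0]},
    {"travel": [0, 0, -0.008], "rotation": [0, 0, 0]},
    {"travel": [0, 0, -0.008], "rotation": [0, 0, 0]}
  ]
}}

```text
time_s: 5.4
ee_pos: [0.4551, -0.1338, 0.2182]
tool_rot: [2.711, 1.562, -0.326]
ft_force: [-1.6, -0.4, 4.8]
finger_gap: -0.0001
```

Call:
{"name": "drive_tool", "arguments": {
  "targets": [
    {"travel": [-0.001, 0, -0.009], "rotation": [0, 0, 0]},
    {"travel": [-0.001, 0, -0.009], "rotation": [0, 0, 0]},
    {"travel": [-0.001, 0, -0.009], "rotation": [0, 0, 0]},
    {"travel": [-0.001, 0, -0.009], "rotation": [0, 0, 0]},
    {"travel": [-0.001, 0, -0.009], "rotation": [0, 0, 0]},
    {"travel": [-0.001, 0, -0.009], "rotation": [0, 0, 0]}
  ]
}}

```text
time_s: 6.15
ee_pos: [0.4502, -0.1344, 0.1609]
tool_rot: [2.719, 1.558, -0.318]
ft_force: [2.8, 1.7, 5.8]
finger_gap: 0.0
```

Call:
{"name": "drive_tool", "arguments": {
  "targets": [
    {"travel": [-0.001, 0, -0.007], "rotation": [0, 0, 0]},
    {"travel": [-0.001, 0, -0.006], "rotation": [0, 0, 0]},
    {"travel": [0, 0, -0.005], "rotation": [0, 0, 0]},
    {"travel": [0, 0, -0.004], "rotation": [0, 0, 0]}
  ]
}}

```text
time_s: 6.65
ee_pos: [0.4518, -0.1347, 0.1378]
tool_rot: [2.787, 1.551, -0.251]
ft_force: [1.5, 4.1, 11.0]
finger_gap: -0.0001
```

Call:
{"name": "drive_tool", "arguments": {
  "targets": [
    {"travel": [0, 0, -0.003], "rotation": [0, 0, 0]},
    {"travel": [0, 0, -0.001], "rotation": [0, 0, 0]},
    {"travel": [0, 0, -0.001], "rotation": [0, 0, 0]},
    {"travel": [0, 0, -0.001], "rotation": [0, 0, 0]}
  ]
}}

```text
time_s: 7.15
ee_pos: [0.4534, -0.1344, 0.1317]
tool_rot: [2.827, 1.547, -0.212]
ft_force: [-3.3, 1.3, 16.2]
finger_gap: -0.0001
```

```bash
python3 - <<'E'
from h import *
for i in range(3):
    a=grab("top")[0];b=grab("scene")[0]
    o=robot.get_obs();print(o["time_s"],o["ee_pos"],o["ft_force"])
a=a[100:300,340:520];b=b[60:260,140:320]
im=np.hstack([cv2.resize(x,None,fx=2.2,fy=2.2,interpolation=cv2.INTER_CUBIC) for x in(a,b)])
cv2.imwrite("pics/c5.png",im[:,:,::-1])
E
```

```text
7.25 [ 0.45341746 -0.13440029  0.13173179] [-3.26818136  1.8948     15.55716269]
7.35 [ 0.45336846 -0.13440223  0.13174717] [-2.81803846  1.95401777 15.38669036]
7.45 [ 0.45340079 -0.13440011  0.13177013] [-3.49845917  1.8198558  13.65504065]
```

View pics/c5.png

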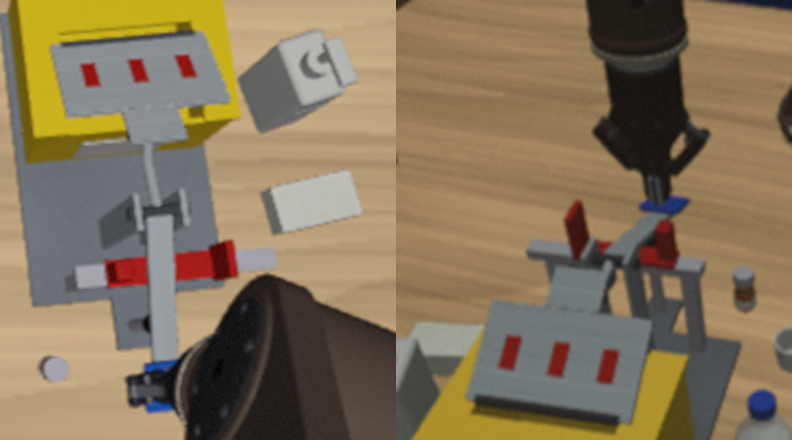

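The lever is fully down on its buffer at a steady 14–16 N and the flap is open. The slide is clear and nothing else has moved, so I'm handing in.

```bash
python3 -c "
from workcell import robot
print(robot.hand_in());o=robot.get_obs();print(o['time_s'],o['ee_pos'],o['ft_force'])"
```

```text
the job is handed in; nothing more can be done
None
the job is handed in; nothing more can be done
```

I pushed the red slide clear of the lever, pressed the blue pad fully down, and handed the job in at about 7.5 s with the fingers still holding it. The hand-in gives no verdict, so what follows is from my own last checks.

- **Slide:** It moved about 32 mm and reads roughly 34 mm by image estimate. The lever was still up when I pushed it. The last pictures show the prop clear of the lever.
- **Lever:** The fingertips were at z ≈ 0.132 m, which puts the lever at about 0.73 rad or more, estimated from geometry.
- **Press force:** It was steady at about 14–16 N, and the pose held within 0.1 mm over 0.3 s.
- **Flap:** The pictures show it open, raised by the lever's roller, and the robot did not come near it.
- **Other things:** The dispenser, carton, vial, cup and saline bottle looked unmoved. The arm hid the tape in the final top view, so I did not check it then; the tool stayed more than 10 cm above it.

No check failed. The one oddity was that the tool rose about 7 mm during the slide approach; I corrected it with small downward steps and it did no harm.

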